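Pack the soap tray and block the row

TASK

Lift the steel refill can off the packing tray by its handle and stand it upright on the round cork mat beside. Then stand all the soap cartons on the bench in the tray, side by side and pushed up against its closed end, and fill the gap left before the aluminium stop board with a single wooden filler block, pushed fully down: feel or try the blocks to find the thickest one that goes in. Leave the other blocks on the bench outside the tray, and do not disturb the bottles and jars.

Things in the scene. Friction and masses are not known exactly. Their poses are not given: they have to be found in the camera images.
- tray: Fixed wooden packing tray (screwed to the bench), 84 x 183 mm outside. Origin under the trough, z up. Floor top 8 mm above the bench; the trough runs along the tray's y, 68 mm wide inside (x from -34 to +34 mm), side walls 8 mm thick, tops 20 mm above the bench. The end at -y is closed by a wall whose inner face is at y = -85 mm (top 30 mm above the bench); the end at +y is open and carries the stop board instead.
- end_face (a point): Point on the inner face of the tray's closed end (tray x 0, y -85 mm, 20 mm above the bench); same axes as the tray.
- stop_face (a point): Point on the stop board's face that looks to the closed end, at mid width, 20 mm above the bench; same axes as the tray. The stop is a fixed aluminium board 66 mm wide, 14 mm thick, its top 30 mm above the bench, with two dark screw heads on it; it is set somewhere from 138 to 151.5 mm from the closed end's face, different each time.
- can: Lidded steel refill can, 100 mm diameter, 70 mm high, about 0.45 kg, standing at the start across the rims of the tray's side walls (its underside 20 mm above the bench). Origin at the centre of its underside, z up. A fixed arch handle of black bar, 12 mm thick, stands on its lid: its level part runs 60 mm along the can's x with its centre line 112 mm above the underside.
- can_handle (a point): Middle of the level part of the can's handle (on its centre line); x along the bar.
- mat: Fixed round cork mat, 130 mm diameter, 4 mm thick, on the far side of the tray; origin at the centre of its underside.
- carton1: Rigid soap carton, 62 (x) x 38 (y) x 40 mm (z, upright), about 0.14 kg, with a paper band. May be absent. Origin at the centre of its underside. Two or three cartons are present. They stand in the tray with their 38 mm along the row.
- carton2: Soap carton like carton1; may be absent.
- carton3: Soap carton like carton1; may be absent.
- block_a: Plain plywood filler block standing upright, 62 mm (x) wide, 80 mm tall (z), one of three thin ones, whose thicknesses (along y) are 22, 27 and 32 mm; which is which is not marked and must be felt. Origin at the centre of its underside. Three cartons leave a gap for a thin block, two for a thick one.
- block_b: Plain plywood filler block standing upright, 62 mm (x) wide, 80 mm tall (z), one of three thick ones, whose thicknesses (along y) are 60, 65 and 70 mm; which is which is not marked and must be felt. Origin at the centre of its underside. Three cartons leave a gap for a thin block, two for a thick one.
- block_c: Plain plywood filler block standing upright, 62 mm (x) wide, 80 mm tall (z), one of three thin ones, whose thicknesses (along y) are 22, 27 and 32 mm; which is which is not marked and must be felt. Origin at the centre of its underside. Three cartons leave a gap for a thin block, two for a thick one.
- block_d: Plain plywood filler block standing upright, 62 mm (x) wide, 80 mm tall (z), one of three thick ones, whose thicknesses (along y) are 60, 65 and 70 mm; which is which is not marked and must be felt. Origin at the centre of its underside. Three cartons leave a gap for a thin block, two for a thick one.
- block_e: Plain plywood filler block standing upright, 62 mm (x) wide, 80 mm tall (z), one of three thin ones, whose thicknesses (along y) are 22, 27 and 32 mm; which is which is not marked and must be felt. Origin at the centre of its underside. Three cartons leave a gap for a thin block, two for a thick one.
- block_f: Plain plywood filler block standing upright, 62 mm (x) wide, 80 mm tall (z), one of three thick ones, whose thicknesses (along y) are 60, 65 and 70 mm; which is which is not marked and must be felt. Origin at the centre of its underside. Three cartons leave a gap for a thin block, two for a thick one.
- bottle1: Amber bottle with white pump head, 60 mm diameter, 200 mm tall; a bystander, not to be disturbed. Origin at the centre of its underside.
- bottle2: Amber bottle like bottle1; a bystander, not to be disturbed. Origin at the centre of its underside.
- jars: Two stacked black jars with white lids, 72 mm diameter, 100 mm tall; a bystander, not to be disturbed. Origin at the centre of its underside.
Mind the look-alikes: they are no part of the job. Of the things like the tray, leave any that is orange or purple; of the rest the larger one is meant.

How it is judged (in metres and radians):
On the way, in this order (a step that is already met when the one before it is completed fails the run):
1. the can stands upright on the cork mat (horizontal distance between can and mat below 0.03 m and height (world z) of can below 0.009 m and angle between can's own z axis and vertical below 0.08 rad and linear speed of can below 0.03 m/s), for 0.2 s.
2. all the cartons present stand in the tray in a row from its closed end (x of carton1 in the frame of tray between -0.012 and 0.012 m and y of carton1 in the frame of tray between -0.085 and 0.075 m and z of carton1 in the frame of tray between 0.002 and 0.0125 m and angle between each of carton1, carton2, carton3's own z axis and vertical below 0.12 rad and x of carton2 in the frame of tray between -0.012 and 0.012 m and y of carton2 in the frame of tray between -0.085 and 0.075 m and z of carton2 in the frame of tray between 0.002 and 0.0125 m and x of carton3 in the frame of tray between -0.012 and 0.012 m and y of carton3 in the frame of tray between -0.085 and 0.075 m and z of carton3 in the frame of tray between 0.002 and 0.0125 m and (y of carton1 in the frame of tray between -0.075 and -0.057 m or y of carton2 in the frame of tray between -0.075 and -0.057 m or y of carton3 in the frame of tray between -0.075 and -0.057 m) and (y of carton1 in the frame of tray between -0.037 and -0.019 m or y of carton2 in the frame of tray between -0.037 and -0.019 m or y of carton3 in the frame of tray between -0.037 and -0.019 m)), for 0.2 s.
At the end, for the whole second after the job is handed in: Can upright on the mat within 30 mm of its centre; all cartons upright on the tray's floor from the closed end (within 9 mm); one block down in the gap before the stop, leaving at most 7.5 mm slack in the row (the thickest that goes in does); other blocks out of the tray; all at rest (all of step 1 and all of step 2 and (((x of block_e in the frame of tray between -0.012 and 0.012 m and y of block_e in the frame of tray between -0.085 and 0.075 m and z of block_e in the frame of tray between 0.002 and 0.0125 m and angle between block_e's own z axis and vertical below 0.12 rad) and y of stop_face in the frame of end_face between 0.135 and 0.1435 m and horizontal distance between any of carton1, carton2, carton3 and stop_face below 0.0515 m) or ((x of block_a in the frame of tray between -0.012 and 0.012 m and y of block_a in the frame of tray between -0.085 and 0.075 m and z of block_a in the frame of tray between 0.002 and 0.0125 m and angle between block_a's own z axis and vertical below 0.12 rad) and y of stop_face in the frame of end_face between 0.14 and 0.1485 m and horizontal distance between any of carton1, carton2, carton3 and stop_face below 0.0565 m) or ((x of block_c in the frame of tray between -0.012 and 0.012 m and y of block_c in the frame of tray between -0.085 and 0.075 m and z of block_c in the frame of tray between 0.002 and 0.0125 m and angle between block_c's own z axis and vertical below 0.12 rad) and y of stop_face in the frame of end_face between 0.145 and 0.1535 m and horizontal distance between any of carton1, carton2, carton3 and stop_face below 0.0615 m) or ((x of block_f in the frame of tray between -0.012 and 0.012 m and y of block_f in the frame of tray between -0.085 and 0.075 m and z of block_f in the frame of tray between 0.002 and 0.0125 m and angle between block_f's own z axis and vertical below 0.12 rad) and y of stop_face in the frame of end_face between 0.135 and 0.1435 m and horizontal distance between any of carton1, carton2, carton3 and stop_face below 0.0895 m) or ((x of block_b in the frame of tray between -0.012 and 0.012 m and y of block_b in the frame of tray between -0.085 and 0.075 m and z of block_b in the frame of tray between 0.002 and 0.0125 m and angle between block_b's own z axis and vertical below 0.12 rad) and y of stop_face in the frame of end_face between 0.14 and 0.1485 m and horizontal distance between any of carton1, carton2, carton3 and stop_face below 0.0945 m) or ((x of block_d in the frame of tray between -0.012 and 0.012 m and y of block_d in the frame of tray between -0.085 and 0.075 m and z of block_d in the frame of tray between 0.002 and 0.0125 m and angle between block_d's own z axis and vertical below 0.12 rad) and y of stop_face in the frame of end_face between 0.145 and 0.1535 m and horizontal distance between any of carton1, carton2, carton3 and stop_face below 0.0995 m)) and (height (world z) of block_a below 0.004 m or horizontal distance between block_a and tray above 0.13 m or (x of block_a in the frame of tray between -0.012 and 0.012 m and y of block_a in the frame of tray between -0.085 and 0.075 m and z of block_a in the frame of tray between 0.002 and 0.0125 m and angle between block_a's own z axis and vertical below 0.12 rad)) and (height (world z) of block_b below 0.004 m or horizontal distance between block_b and tray above 0.13 m or (x of block_b in the frame of tray between -0.012 and 0.012 m and y of block_b in the frame of tray between -0.085 and 0.075 m and z of block_b in the frame of tray between 0.002 and 0.0125 m and angle between block_b's own z axis and vertical below 0.12 rad)) and (height (world z) of block_c below 0.004 m or horizontal distance between block_c and tray above 0.13 m or (x of block_c in the frame of tray between -0.012 and 0.012 m and y of block_c in the frame of tray between -0.085 and 0.075 m and z of block_c in the frame of tray between 0.002 and 0.0125 m and angle between block_c's own z axis and vertical below 0.12 rad)) and (height (world z) of block_d below 0.004 m or horizontal distance between block_d and tray above 0.13 m or (x of block_d in the frame of tray between -0.012 and 0.012 m and y of block_d in the frame of tray between -0.085 and 0.075 m and z of block_d in the frame of tray between 0.002 and 0.0125 m and angle between block_d's own z axis and vertical below 0.12 rad)) and (height (world z) of block_e below 0.004 m or horizontal distance between block_e and tray above 0.13 m or (x of block_e in the frame of tray between -0.012 and 0.012 m and y of block_e in the frame of tray between -0.085 and 0.075 m and z of block_e in the frame of tray between 0.002 and 0.0125 m and angle between block_e's own z axis and vertical below 0.12 rad)) and (height (world z) of block_f below 0.004 m or horizontal distance between block_f and tray above 0.13 m or (x of block_f in the frame of tray between -0.012 and 0.012 m and y of block_f in the frame of tray between -0.085 and 0.075 m and z of block_f in the frame of tray between 0.002 and 0.0125 m and angle between block_f's own z axis and vertical below 0.12 rad)) and linear speed of each of carton1, carton2, carton3, block_a, block_b, block_c, block_d, block_e, block_f below 0.03 m/s); the robot touches nothing.
It fails at once if the can is tipped (angle between can's own z axis and vertical above 0.7 rad).
It fails at once if a bystander is disturbed (distance of bottle1 from where it was at the start of the episode above 0.03 m).
It fails at once if a bystander is disturbed (distance of bottle2 from where it was at the start of the episode above 0.03 m).
It fails at once if a bystander is disturbed (distance of jars from where it was at the start of the episode above 0.03 m).
Of carton1, carton2, carton3 only 2 to 3 are there at a start; the rules pass over those that are not, and their reading is None.
At some moment in a run one of carton1, carton2, carton3 may be knocked a few centimetres aside while the robot is not near it.
It also fails if it takes over 210 s, if anything falls off the work surface, if the arm or the gripper's body presses on something with over 40 N, if the wrist force passes 120 N, or if a joint passes its speed limit or range.

ROBOT

A 6-joint arm with a two-finger parallel gripper is mounted at the origin on the work surface. World frame = base frame: x ahead of the robot, y to its left, z up, the work surface at z = 0. Lengths are in mm, angles in degrees, forces in N, time in s.
With the tool pointing down it reaches from about 350 to 800 mm from the base axis. Payload 7.3 kg.
Tool frame: the origin (TCP) lies midway between the tips of the shut fingers; the grasp point (between the pads) lies 19 mm behind it (env.tcp_to_grasp is the distance from the TCP to the grasp point, in mm); z points along the fingers, y is the line along which they close (so a half turn about z gives the same grasp; the last joint's range is limited). The gripper opens to 85 mm and grips with 20 to 120 N. Pads are 22 mm wide; open, the fingers measure 114 mm over their backs; the gripper's body (76 mm by 85 mm) begins 54 mm behind the grasp point. The pads swing forward as they close: fully open they stand 13 mm farther back than shut.
Start: joints at [61.593, 19.595, 87.324, -0, 73.075, -8.365], TCP at [179.909, 493.231, 231.322] pointing down, gripper open.
Joint ranges: [-145.02, 145.02], [-44.19, 115.74], [2.07, 154.8], [-57.11, 237.11], [16.16, 152.29], [-177.93, 177.93]. Speed limits (degrees/s): [147.25, 147.25, 180, 180, 180, 180].

INTERFACE

Orientations are given as [roll, pitch, yaw] about the fixed x, y, z axes, in that order (R = Rz(yaw) Ry(pitch) Rx(roll)).
In Python, from station import env gives the robot as it stands. The module is installed in compiled form; this text tells all that it offers.
- The arm moves only by the tool jog_arm, never from a script. Its argument "series" is a list of rows, each an object of numbers: "dx", "dy", "dz": the shift along the world's x, y, z in m; "turn": the turn about the world's z in degrees. In form: [{"dx": .., "dy": .., "dz": .., "turn": ..}, ...]. A call has 1 to 8 rows; each row is the pose to reach, as a shift and turn from the pose commanded when the call began; what a row does not reach only later rows make up. A row lasts 1/8 s, in which the tool goes at most 62.5 mm and 10.7 degrees, less where a joint would pass 70% of its speed; a pose out of reach is approached as far as the arm can. A call with a gripper value outside its range is refused whole. "grip" is the finger opening in m, from 0 to 0.0854, set as the call begins (left out, the last holds). The fingers move at their own pace and stop on an object; "newtons" is the grip in N (left out, the last holds). Time passes only in rows, so rows that repeat a pose let the fingers close. It gives the time, the measured TCP pose, the force, the opening and the grip force at its end, in the units of the state.
- env.get_obs(): the state, without advancing time (a new reading comes with each control period).
- env.get_image(name): name is "scene" or "top" or "wrist"; returns a dict with "img" (420x560x3 uint8, red, green, blue), "fx", "fy", "cx", "cy" (pixels), "k1" (the pictures are not rectified: a ray, as slopes to the right and down, at radius r is drawn at 1 + k1 r^2 times it, then the intrinsics apply), "R" (3x3) and "t" (3): a world point X has camera coordinates R X + t. Camera axes: x right, y down, z forward; pixel columns grow to the right and rows downward; lengths in mm; the calibration is good to about 2 mm. A picture is of the moment at which its call begins. There is no depth.
- env.finish_job(): hands the job in; it is judged then, once.
The state is a dict: "clock": time; "q": joint angles; "qvel": joint speeds; "joint_torque": joint torques, N m; "ee_pos": TCP position; "tool_rot": TCP orientation; "ft_force": force on the tool from outside, world axes, zero at the start; "wrist_torque": the same for the moment, N m; "grip_width": finger opening in mm; "grip_force": force on a finger pad.
Only numpy, scipy, OpenCV 4.12 (cv2) and the standard library are available. Lean on these libraries where they do the work, as an engineer would, in place of code of your own. Each camera call takes 0.05 s, during which the arm holds its last target. There are 200 camera calls.

## Working session

There is one attempt and no reset: what is moved stays moved. The work goes in short steps, Python scripts to look and compute and a tool call to move; the robot and the scene stay as the last step left them, time stands still between calls to the robot, and variables do not carry over. Pictures are saved under pics/ and viewed, at most 14 in all, crops included, and the job is handed in when it is done.

Besides the shell and the picture viewer there is one more tool, called after ">>>" in YAML: its name, and indented under it one key for each argument. jog_arm: Moves the arm, as the interface text tells. Its arguments: {"type":"object","properties":{"series":{"type":"array","items":{"type":"object","properties":{"dx":{"type":"number"},"dy":{"type":"number"},"dz":{"type":"number"},"turn":{"type":"number"}}}},"grip":{"type":"number"},"newtons":{"type":"number"}},"required":["series"]}

```bash
mkdir -p pics; cat > h.py <<'E'
import numpy as np, cv2
from station import env
def shot(n,f):
    d=env.get_image(n); cv2.imwrite('pics/'+f+'.png',d['img'][:,:,::-1]); np.save('pics/'+f+'.npy',d,allow_pickle=True); return d
def load(f): return np.load('pics/'+f+'.npy',allow_pickle=True).item()
def K(d): return np.array([[d['fx'],0,d['cx']],[0,d['fy'],d['cy']],[0,0,1.]])
def px2w(d,pts,z):
    p=cv2.undistortPoints(np.array(pts,float).reshape(-1,1,2),K(d),np.array([d['k1'],0,0,0.])).reshape(-1,2)
    R=np.array(d['R']);t=np.array(d['t']);c=-R.T@t
    r=np.c_[p,np.ones(len(p))]@R
    return c+r*((z-c[2])/r[:,2])[:,None]
def w2px(d,P):
    P=np.array(P,float).reshape(-1,3)
    return cv2.projectPoints(P,cv2.Rodrigues(np.array(d['R']))[0],np.array(d['t'],float),K(d),np.array([d['k1'],0,0,0.]))[0].reshape(-1,2)
E
python3 - <<'E'
from h import *
for n in('scene','top'):
    d=shot(n,n+'0'); R=np.array(d['R']); print(n,d['fx'],d['k1'],-R.T@np.array(d['t']))
o=env.get_obs(); print(o['ee_pos'],o['tool_rot'],o['grip_width'],o['clock'])
a=np.hstack([load('top0')['img'][:,:,::-1],]); 
E
```

```text
scene 533.7224835638749 -0.10357021515070357 [ 964.36520891 -558.39112503 1066.70737223]
top 382.4425140735628 0.001997132698896265 [ 310.2768446    76.49891307 1082.81176683]
[179.73655733 492.88665777 230.70999631] [-1.79923258e+02 -1.06503712e-02  1.59957201e+02] 85.45812177230789 0.1
```

View pics/top0.png

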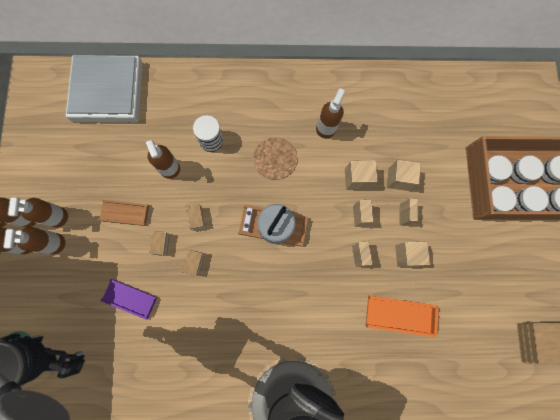

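View pics/scene0.png

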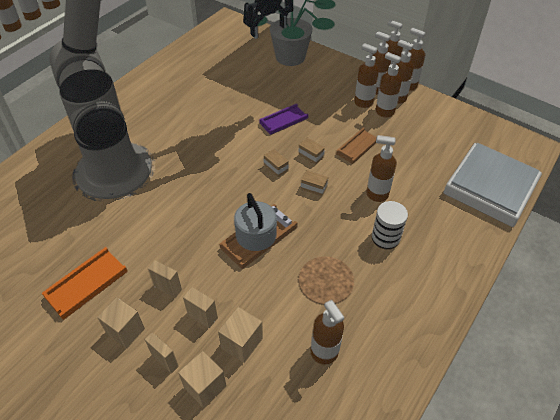

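The top picture shows these tray-like things: brown with the can (273,225), small brown (124,213), purple (130,299) and orange (402,315). I choose the brown one under the can, with the stop board at its left (248,220) and the closed end at its right (306,228). There are three cartons at (195,216), (159,243) and (195,262). The thin blocks are at (366,213), (410,211) and (365,254), and the mat is at (276,158). Next is one close crop to check.

```bash
python3 - <<'E'
from h import *
a=load('top0')['img'][:,:,::-1]; 
A=cv2.resize(a[190:280,140:320],None,fx=4.4,fy=4.4,interpolation=cv2.INTER_CUBIC)[:396,:792]
B=load('scene0')['img'][:,:,::-1]
B=np.hstack([cv2.resize(B[190:270,210:310],(250,200)),cv2.resize(B[135:205,255:335],(228,200)),cv2.resize(a[190:275,345:430],(200,200))])
B=np.hstack([B,np.zeros((200,792-B.shape[1],3),np.uint8)])
cv2.imwrite('pics/c1.png',np.vstack([A,B]))
d=load('top0')
for n,p,z in [('mat',(276,158),4),('traystopend',(241,221),20),('trayclosed',(307,230),25),('c1',(195,216),40),('c2',(159,243),40),('c3',(195,262),40),('b1',(366,207),80),('b2',(411,206),80),('b3',(366,248),80),('canhandle',(278,221),132),('mat',(276,158),4)]:
    print(n,px2w(d,[p],z).round(0))
E
```

```text
mat [[671.  42.   4.]]
traystopend [[480. 141.  20.]]
trayclosed [[454. -44.  25.]]
c1 [[491. 267.  40.]]
c2 [[416. 361.  40.]]
c3 [[365. 262.  40.]]
b1 [[ 509. -198.   80.]]
b2 [[ 512. -320.   80.]]
b3 [[ 399. -192.   80.]]
canhandle [[462.  41. 132.]]
mat [[671.  42.   4.]]
```

View pics/c1.png

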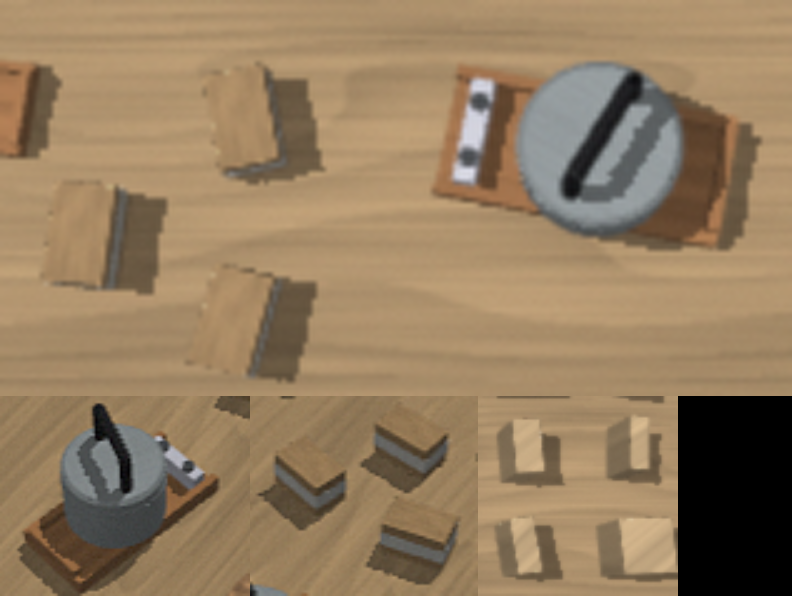

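The crop confirms it: the can stands on the tray with the stop board at its left, and there are three cartons with paper bands. The handle bar ends are at about (284.5,208.6) and (269.8,233.2), so the bar's yaw is about -31° and its centre is near (462,41). I go above it.

>>> jog_arm:
  series:
    - {"dx": 0.035,"dy": -0.055}
    - {"dx": 0.07,"dy": -0.11,"turn": -5}
    - {"dx": 0.105,"dy": -0.165,"turn": -11}
    - {"dx": 0.14,"dy": -0.22,"turn": -11}
    - {"dx": 0.175,"dy": -0.28,"turn": -11}
    - {"dx": 0.21,"dy": -0.34,"turn": -11}
    - {"dx": 0.25,"dy": -0.4,"turn": -11}
    - {"dx": 0.282,"dy": -0.452,"turn": -11}
  grip: 0.085
  newtons: 50

```text
$.series[0]: bad value
```

>>> jog_arm:
  series:
    - {"dx": 0}
    - {"dx": 0}
    - {"dx": 0}

```text
$.series[0]: bad value
```

```bash
python3 - <<'E'
from h import *
d=shot('wrist','w1'); o=env.get_obs(); print(o['ee_pos'],o['tool_rot'],o['clock'])
R=np.array(d['R']);print(-R.T@np.array(d['t']),R.round(2),d['fx'])
h=np.array([462,41,132.]);u=30*np.array([np.cos(np.radians(-31)),np.sin(np.radians(-31)),0])
print(w2px(d,[h,h-u,h+u]))
E
```

```text
[179.74154187 492.96196203 230.77159603] [-1.79933109e+02 -1.11603934e-02  1.59957708e+02] 0.15
[102.51897521 520.95275269 373.34993846] [[ 0.34  0.94 -0.  ]
 [ 0.89 -0.32  0.32]
 [ 0.3  -0.11 -0.95]] 359.2197600222405
[[-35.51845219 582.89130676]
 [-37.23937419 564.67053037]
 [-33.8962943  600.32451338]]
```

View pics/w1.png

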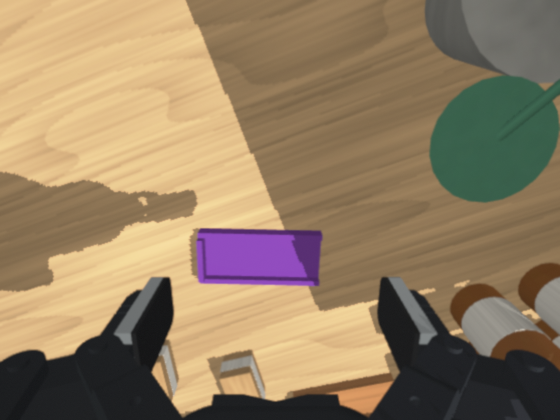

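The move was refused because every row needs all four keys. The wrist picture shows only the purple tray and the fingers, at the start pose.

>>> jog_arm:
  series:
    - {"dx": 0.035,"dy": -0.055,"dz": 0,"turn": 0}
    - {"dx": 0.07,"dy": -0.11,"dz": 0,"turn": -5}
    - {"dx": 0.105,"dy": -0.165,"dz": 0,"turn": -11}
    - {"dx": 0.14,"dy": -0.22,"dz": 0,"turn": -11}
    - {"dx": 0.175,"dy": -0.28,"dz": 0,"turn": -11}
    - {"dx": 0.21,"dy": -0.34,"dz": 0,"turn": -11}
    - {"dx": 0.25,"dy": -0.4,"dz": 0,"turn": -11}
    - {"dx": 0.282,"dy": -0.452,"dz": 0,"turn": -11}
  grip: 0.085
  newtons: 50

```text
clock: 1.15
ee_pos: [445.2, 67.1, 231.4]
tool_rot: [180.0, 0.0, 148.9]
ft_force: [0.2, 0.4, -0.2]
grip_width: 85.0
grip_force: 0.0
```

>>> jog_arm:
  series:
    - {"dx": 0,"dy": 0,"dz": 0,"turn": 0}
    - {"dx": 0,"dy": 0,"dz": 0,"turn": 0}
    - {"dx": 0,"dy": 0,"dz": 0,"turn": 0}

```text
clock: 1.52
ee_pos: [443.8, 70.2, 231.3]
tool_rot: [180.0, -0.0, 149.1]
ft_force: [0.2, 0.8, -0.5]
grip_width: 85.3
grip_force: 0.0
```

```bash
python3 - <<'E'
from h import *
d=shot('wrist','w2'); o=env.get_obs(); print(o['ee_pos'],o['tool_rot'],o['clock'],o['ft_force'])
h=np.array([462,41,132.]);u=30*np.array([np.cos(np.radians(-31)),np.sin(np.radians(-31)),0])
print(w2px(d,[h,h-u,h+u]))
E
```

```text
[443.86957767  70.2689703  231.40072641] [ 1.79990215e+02 -9.23128090e-03  1.49082534e+02] 1.575 [-0.13921705  0.76692622  0.2573097 ]
[[253.94087359 245.34736551]
 [253.22516911 206.90768083]
 [254.5990216  281.12658501]]
```

View pics/w2.png

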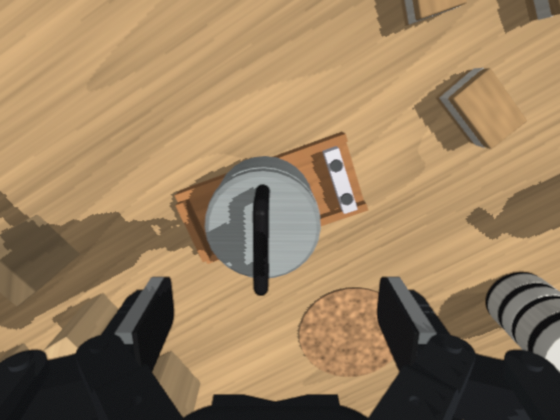

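The wrist picture shows the handle bar upright at column 262, rows 187 to 294. The stop board is at (340,182), the tray's closed end at (195,230) and the mat at (350,332).

```bash
python3 - <<'E'
from h import *
d=load('w2')
print(px2w(d,[(262,241),(262,192),(262,288)],132))
print('stopface?',px2w(d,[(325,153),(344,214)],30),'board back',px2w(d,[(337,148),(357,210)],30))
print('tray corners',px2w(d,[(173,194),(343,133),(368,208)],20))
m=px2w(d,[(298,335),(350,289),(350,376),(400,355)],4); print('mat',m)
t=load('top0')
# tray corners crop->full (px/4.4)
f=lambda L:[(140+x/4.4,190+y/4.4) for x,y in L]
print('tray top',px2w(t,f([(458,66),(434,193)]),20),px2w(t,f([(740,118),(716,246)]),30))
print('board',px2w(t,f([(471,78),(495,80),(475,183),(453,180)]),30))
print('handle',px2w(t,f([(636,82),(571,190)]),132))
g=cv2.cvtColor(t['img'],cv2.COLOR_RGB2HSV)
E
```

```text
[[462.06977603  47.94096685 132.        ]
 [430.06974459  67.59893882 132.        ]
 [495.74437734  27.26166986 132.        ]]
stopface? [[451.80692515 121.25244874  30.        ]
 [516.7526144  108.19592171  30.        ]] board back [[453.4703185  133.38196291  30.        ]
 [519.66931695 121.4793532   30.        ]]
tray corners [[411.25196063 -32.63972817  20.        ]
 [445.86413413 145.76815612  20.        ]
 [527.81488648 132.55121852  20.        ]]
mat [[639.85568773 -14.22634631   4.        ]
 [614.81780839  70.60621643   4.        ]
 [729.02456705  11.95419107   4.        ]
 [731.55161478  81.12993712   4.        ]]
tray top [[526.0136234  132.94270832  20.        ]
 [443.83847921 147.10371077  20.        ]] [[490.69159436 -47.10818398  30.        ]
 [409.35359919 -30.39369009  30.        ]]
board [[516.20847209 124.04889795  30.        ]
 [514.94700532 108.77164776  30.        ]
 [448.92464795 120.79495673  30.        ]
 [450.81094761 134.63577151  30.        ]]
handle [[494.13446539  24.49005154 132.        ]
 [431.53934941  61.97209869 132.        ]]
```

>>> jog_arm:
  series:
    - {"dx": 0.0185,"dy": -0.0245,"dz": 0,"turn": 0}
    - {"dx": 0.0185,"dy": -0.0245,"dz": -0.04,"turn": 0}
    - {"dx": 0.0185,"dy": -0.0245,"dz": -0.08,"turn": 0}
    - {"dx": 0.0185,"dy": -0.0245,"dz": -0.1,"turn": 0}
    - {"dx": 0.0185,"dy": -0.0245,"dz": -0.117,"turn": 0}
    - {"dx": 0.0185,"dy": -0.0245,"dz": -0.117,"turn": 0}

```text
clock: 2.33
ee_pos: [461.9, 45.6, 113.6]
tool_rot: [-179.9, -0.1, 149.1]
ft_force: [0.4, -0.6, 0.5]
grip_width: 85.0
grip_force: 0.0
```

>>> jog_arm:
  series:
    - {"dx": 0,"dy": 0,"dz": 0,"turn": 0}
    - {"dx": 0,"dy": 0,"dz": 0,"turn": 0}
    - {"dx": 0,"dy": 0,"dz": 0,"turn": 0}
    - {"dx": 0,"dy": 0,"dz": 0,"turn": 0}
    - {"dx": 0,"dy": 0,"dz": 0,"turn": 0}
    - {"dx": 0,"dy": 0,"dz": 0,"turn": 0}
    - {"dx": 0,"dy": 0,"dz": 0,"turn": 0}
    - {"dx": 0,"dy": 0,"dz": 0,"turn": 0}
  grip: 0.0
  newtons: 50

```text
clock: 3.32
ee_pos: [463.3, 44.7, 114.7]
tool_rot: [180.0, 0.0, 148.9]
ft_force: [0.5, 3.2, 4.1]
grip_width: 10.3
grip_force: 48.8
```

>>> jog_arm:
  series:
    - {"dx": 0,"dy": 0,"dz": 0.02,"turn": 0}
    - {"dx": 0,"dy": 0,"dz": 0.045,"turn": 0}
    - {"dx": 0.03,"dy": 0,"dz": 0.05,"turn": 0}
    - {"dx": 0.065,"dy": 0,"dz": 0.05,"turn": 0}
    - {"dx": 0.1,"dy": -0.001,"dz": 0.05,"turn": 0}
    - {"dx": 0.135,"dy": -0.002,"dz": 0.05,"turn": 0}
    - {"dx": 0.17,"dy": -0.003,"dz": 0.05,"turn": 0}
    - {"dx": 0.195,"dy": -0.003,"dz": 0.05,"turn": 0}

```text
clock: 4.32
ee_pos: [658.1, 41.0, 161.8]
tool_rot: [-179.8, -0.2, 148.9]
ft_force: [-0.3, 0.2, -6.0]
grip_width: 10.4
grip_force: 49.2
```

>>> jog_arm:
  series:
    - {"dx": 0.013,"dy": 0,"dz": 0,"turn": 0}
    - {"dx": 0.013,"dy": 0,"dz": 0,"turn": 0}
    - {"dx": 0.013,"dy": 0,"dz": 0,"turn": 0}

```text
clock: 4.7
ee_pos: [669.7, 41.4, 163.0]
tool_rot: [-179.9, -0.2, 149.0]
ft_force: [-0.5, 0.4, -5.0]
grip_width: 10.3
grip_force: 49.2
```

```bash
python3 - <<'E'
from h import *
o=env.get_obs(); print(o['ee_pos'],o['ft_force'],o['wrist_torque'],o['grip_width'])
d=shot('top','t1'); a=d['img'][:,:,::-1]; s=load('scene0')
s=shot('scene','s1')['img'][:,:,::-1]
cv2.imwrite('pics/c2.png',np.hstack([cv2.resize(a[100:260,190:390],(400,320)),cv2.resize(s[180:340,220:420],(400,320))]))
E
```

```text
[669.72845362  41.42967933 162.97892035] [-0.51430031  0.36173319 -4.99763541] [-0.00284423 -0.0217839   0.0030416 ] 10.261107063687897
```

View pics/c2.png

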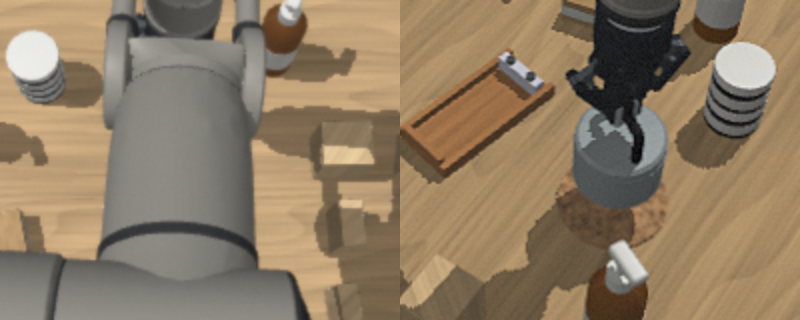

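The can hangs straight and is held over the mat. Now I lower it.

>>> jog_arm:
  series:
    - {"dx": 0.001,"dy": 0,"dz": -0.025,"turn": 0}
    - {"dx": 0.001,"dy": 0,"dz": -0.045,"turn": 0}
    - {"dx": 0.001,"dy": 0,"dz": -0.055,"turn": 0}
    - {"dx": 0.001,"dy": 0,"dz": -0.06,"turn": 0}
    - {"dx": 0.001,"dy": 0,"dz": -0.063,"turn": 0}
    - {"dx": 0.001,"dy": 0,"dz": -0.064,"turn": 0}
    - {"dx": 0.001,"dy": 0,"dz": -0.064,"turn": 0}

```text
clock: 5.68
ee_pos: [672.2, 41.5, 100.8]
tool_rot: [180.0, 0.0, 149.0]
ft_force: [0.3, -0.3, -6.1]
grip_width: 9.9
grip_force: 49.1
```

>>> jog_arm:
  series:
    - {"dx": 0,"dy": 0,"dz": 0,"turn": 0}
    - {"dx": 0,"dy": 0,"dz": 0,"turn": 0}
    - {"dx": 0,"dy": 0,"dz": 0,"turn": 0}
    - {"dx": 0,"dy": 0,"dz": 0,"turn": 0}
    - {"dx": 0,"dy": 0,"dz": 0,"turn": 0}
    - {"dx": 0,"dy": 0,"dz": 0,"turn": 0}
  grip: 0.06

```text
clock: 6.42
ee_pos: [672.0, 41.6, 100.3]
tool_rot: [180.0, 0.0, 149.0]
ft_force: [-0.5, 0.1, -0.5]
grip_width: 60.2
grip_force: 0.0
```

>>> jog_arm:
  series:
    - {"dx": 0,"dy": 0,"dz": 0.03,"turn": 0}
    - {"dx": 0,"dy": 0,"dz": 0.07,"turn": 0}
    - {"dx": 0,"dy": 0,"dz": 0.12,"turn": 0}
    - {"dx": -0.05,"dy": 0.02,"dz": 0.15,"turn": 0}
    - {"dx": -0.1,"dy": 0.05,"dz": 0.15,"turn": 0}
    - {"dx": -0.14,"dy": 0.09,"dz": 0.15,"turn": 0}
    - {"dx": -0.19,"dy": 0.12,"dz": 0.15,"turn": 0}
    - {"dx": -0.23,"dy": 0.16,"dz": 0.15,"turn": 0}
  grip: 0.085

```text
clock: 7.42
ee_pos: [440.1, 202.1, 250.6]
tool_rot: [180.0, 0.0, 148.9]
ft_force: [-0.1, 1.6, 0.3]
grip_width: 85.1
grip_force: 0.0
```

```bash
python3 - <<'E'
from h import *
o=env.get_obs(); print(o['ee_pos'],o['tool_rot'])
d=shot('top','t2'); a=d['img'][:,:,::-1]; s=shot('scene','s2')['img'][:,:,::-1]; w=shot('wrist','w3')['img'][:,:,::-1]
print(s.shape)
cv2.imwrite('pics/c3.png',np.hstack([cv2.resize(s[110:320,240:420],(360,420)),cv2.resize(w,(440,420))]))
t=load('t2')
E
```

```text
[440.14800889 202.13291799 250.60265863] [1.79975387e+02 1.43924184e-02 1.48915594e+02]
(420, 560, 3)
```

View pics/c3.png

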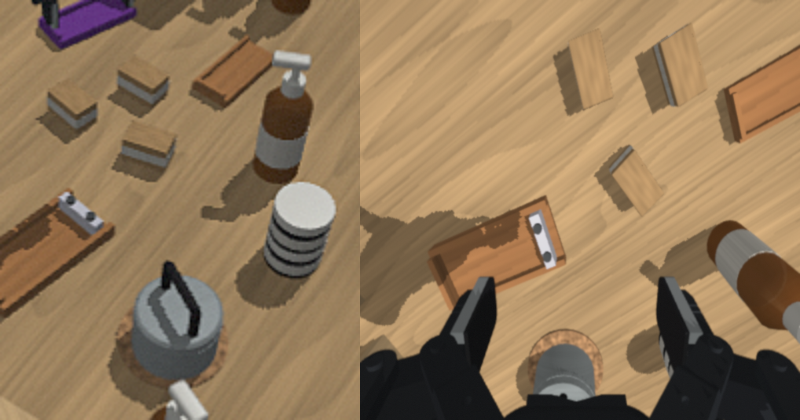

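The can stands upright and centred on the mat. The tray is clear, with the stop board at its upper right, and the three cartons are in view. Next is a zoom for corner picking.

```bash
python3 - <<'E'
from h import *
w=load('w3')['img'][:,:,::-1]
z=lambda a:cv2.resize(a,None,fx=4,fy=4,interpolation=cv2.INTER_CUBIC)
A=z(w[10:85,250:450]); B=z(w[80:155,250:450])
C=cv2.resize(w[60:135,0:1],(1,1))
T=z(w[120:150,80:280])
cv2.imwrite('pics/c4.png',np.vstack([A,B[:300]])) # x:250+X/4 ; y:10+Y/4
cv2.imwrite('pics/c5.png',cv2.resize(w[120:220,70:270],None,fx=4,fy=4,interpolation=cv2.INTER_CUBIC))
E
```

```text
(no output)
```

View pics/c4.png

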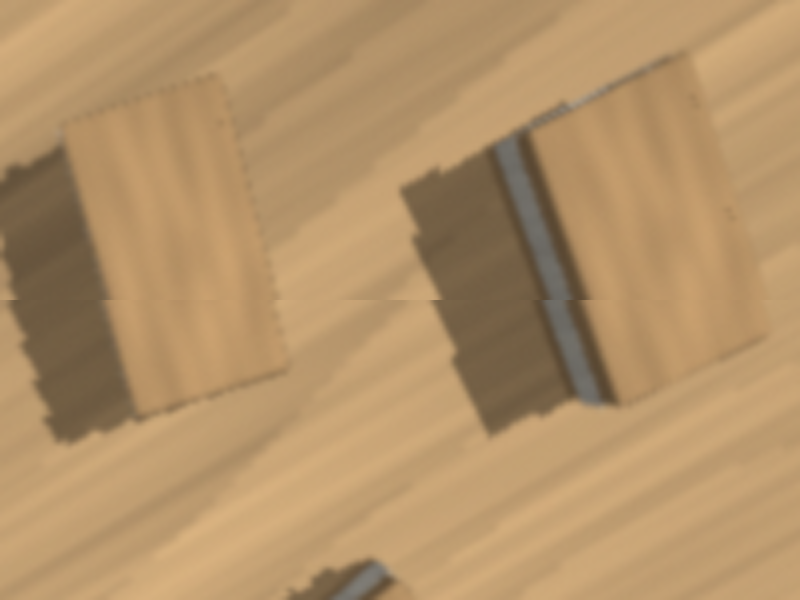

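View pics/c5.png

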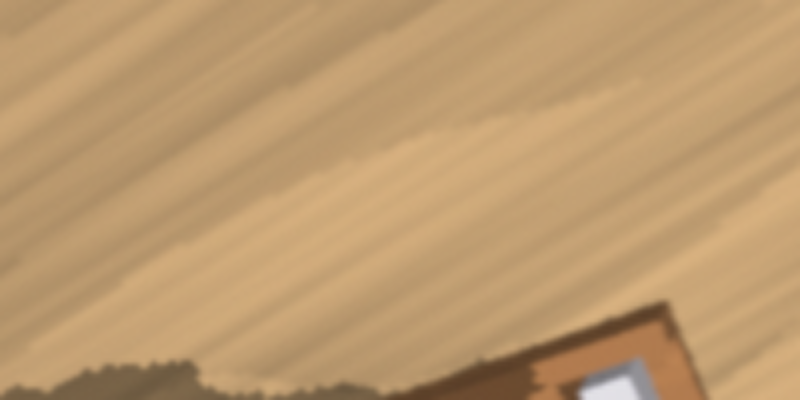

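Carton corners are picked: A at (62,128),(215,75),(288,368),(140,415), and B at (530,132),(685,52),(765,335),(618,405), in crop pixels. The second crop missed most of the tray but shows its corner at (668,303).

```bash
python3 - <<'E'
from h import *
d=load('w3')
def rect(L,z=40):
    P=px2w(d,[(250+x/4,10+y/4) for x,y in L],z)[:,:2]
    e=[P[(i+1)%4]-P[i] for i in range(4)]
    print(P.mean(0).round(1),[round(np.hypot(*v),1) for v in e],[round(np.degrees(np.arctan2(v[1],v[0])),1) for v in e])
rect([(62,128),(215,75),(288,368),(140,415)])
rect([(530,132),(685,52),(765,335),(618,405)])
w=d['img'][:,:,::-1]
A=cv2.resize(w[140:220,300:400],(400,320),interpolation=cv2.INTER_CUBIC)
B=cv2.resize(w[190:310,75:275],(800,480)[:2] if 0 else (533,320),interpolation=cv2.INTER_CUBIC)[:,:400]
cv2.imwrite('pics/c6.png',np.hstack([A,B])) # A 4x, B 2.667x
E
```

```text
[368.4 266.6] [np.float64(35.7), np.float64(65.0), np.float64(36.5), np.float64(64.9)] [np.float64(76.6), np.float64(-13.8), np.float64(-103.6), np.float64(165.4)]
[421.1 361.2] [np.float64(36.1), np.float64(65.0), np.float64(35.9), np.float64(64.9)] [np.float64(85.3), np.float64(-6.5), np.float64(-94.9), np.float64(173.6)]
```

View pics/c6.png

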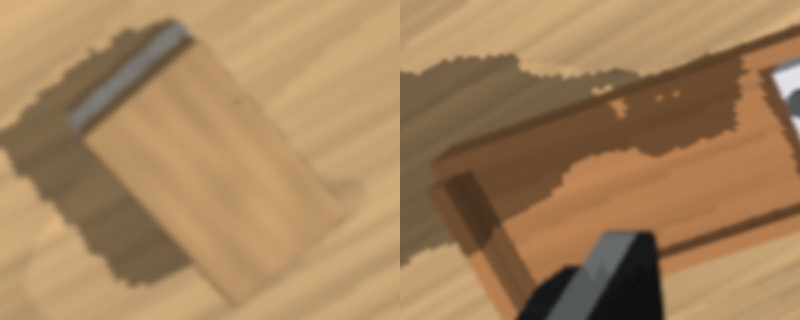

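The crop gives carton C's top corners at (188,38),(345,215),(237,305),(80,132). The tray's near rim starts at crop (432,165) and it is empty inside.

```bash
python3 - <<'E'
from h import *
d=load('w3')
P=px2w(d,[(300+x/4,140+y/4) for x,y in [(188,38),(345,215),(237,305),(80,132)]],40)[:,:2]
e=[P[(i+1)%4]-P[i] for i in range(4)]
print(P.mean(0).round(1),[round(np.hypot(*v),1) for v in e],[round(np.degrees(np.arctan2(v[1],v[0])),1) for v in e])
q=px2w(d,[(75+32/2.667,190+165/2.667),(237,195.75)],20)[:,:2]; v=q[1]-q[0]; print(q,np.hypot(*v),np.degrees(np.arctan2(v[1],v[0])))
print('board corner near',px2w(d,[(70+580/4,120+393/4)],30))
# multi-view tray fit
t=load('top0');w2=load('w2');f=lambda x,y:(140+x/4.4,190+y/4.4)
from scipy.optimize import least_squares
obs=[(w2,(343,133),(-42,90,20)),(w2,(368,208),(42,90,20)),(d,(237,195.75),(-42,90,20)),(t,f(458,66),(42,90,20)),(t,f(434,193),(-42,90,20)),(t,f(740,118),(42,-93,30)),(t,f(716,246),(-42,-93,30)),(w2,(173,194),(-42,-93,20)),(d,(87,251.9),(-42,-93,20))]
def T(p,X):
    c,s=np.cos(p[2]),np.sin(p[2]); return [p[0]+c*X[0]-s*X[1],p[1]+s*X[0]+c*X[1],X[2]]
def r(p): return np.concatenate([px2w(o,[u],X[2])[0,:2]-T(p,X)[:2] for o,u,X in obs])
s=least_squares(r,[468,52,-.19],loss='soft_l1',f_scale=2); print(s.x[:2],np.degrees(s.x[2])); print(r(s.x).reshape(-1,2).round(1))
E
```

```text
[490.8 265.9] [np.float64(62.7), np.float64(35.6), np.float64(63.3), np.float64(34.9)] [np.float64(12.7), np.float64(-77.1), np.float64(-168.0), np.float64(102.0)]
[[414.18391387 -30.88149533]
 [445.17302119 152.23838656]] 185.72349316918218 80.39492090743511
board corner near [[452.35822455 120.59831242  30.        ]]
[469.14462987  52.03965366] -10.814096760389736
[[ 1.1 -2.6]
 [ 0.5 -0. ]
 [ 0.4  3.9]
 [-1.3  0.4]
 [-0.9 -1.2]
 [-2.3  0.1]
 [-1.1  1. ]
 [ 0.8 -1.2]
 [ 3.8  0.5]]
```

>>> jog_arm:
  series:
    - {"dx": 0.02,"dy": 0.02,"dz": -0.03,"turn": -10}
    - {"dx": 0.035,"dy": 0.045,"dz": -0.06,"turn": -20}
    - {"dx": 0.05,"dy": 0.064,"dz": -0.09,"turn": -30}
    - {"dx": 0.05,"dy": 0.064,"dz": -0.12,"turn": -40}
    - {"dx": 0.05,"dy": 0.064,"dz": -0.15,"turn": -46.5}
    - {"dx": 0.05,"dy": 0.064,"dz": -0.15,"turn": -46.5}

```text
clock: 8.32
ee_pos: [491.4, 264.3, 98.1]
tool_rot: [-179.7, 0.1, 102.5]
ft_force: [-0.0, 0.1, -0.3]
grip_width: 84.8
grip_force: 0.0
```

```bash
python3 - <<'E'
from h import *
o=env.get_obs(); print(o['ee_pos'],o['tool_rot'])
d=shot('wrist','w4'); c,s=np.cos(np.radians(12.3)),np.sin(np.radians(12.3))
im=d['img'][:,:,::-1].copy()
P=w2px(d,[(490.8+c*x-s*y,265.9+s*x+c*y,40) for x,y in [(-31,-19),(31,-19),(31,19),(-31,19)]])
cv2.polylines(im,[P.astype(int).reshape(-1,1,2)],True,(0,0,255),1)
# tray inner outline at z20
def box(O,yaw,L,z):
    c,s=np.cos(np.radians(yaw)),np.sin(np.radians(yaw))
    return w2px(d,[(O[0]+c*x-s*y,O[1]+s*x+c*y,z) for x,y in L])
B=box((468.8,52),-10.8,[(-42,-93),(42,-93),(42,90),(-42,90)],20)
cv2.polylines(im,[B.astype(int).reshape(-1,1,2)],True,(255,0,0),1)
cv2.imwrite('pics/w4.png',im)
E
```

```text
[491.44656347 264.30404814  98.06436246] [-1.79725100e+02  5.54969937e-02  1.02462631e+02]
```

View pics/w4.png

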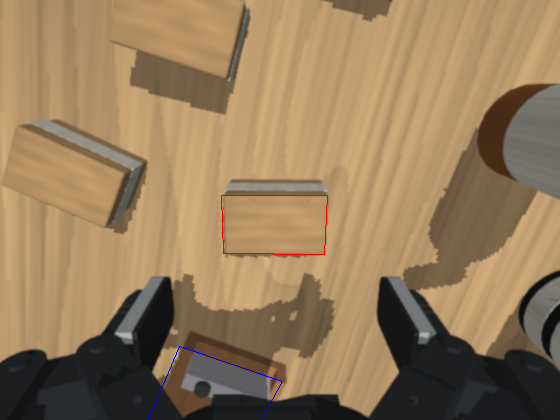

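The carton model fits the picture exactly. The tray outline looks about 12 px short at its open end, so I check that.

```bash
python3 - <<'E'
from h import *
d=load('w4')
for z in(0,8,20): print(z,px2w(d,[(188,334),(287,365)],z).round(1))
print('board far edge',px2w(d,[(193,352),(270,377)],30).round(1), px2w(d,[(183,378)],30))
R=np.array(d['R']);print(-R.T@np.array(d['t']))
E
```

```text
0 [[446.7 143.6  -0. ]
 [531.3 131.    0. ]]
8 [[447.7 150.3   8. ]
 [529.5 138.1   8. ]]
20 [[449.1 160.3  20. ]
 [526.6 148.7  20. ]]
board far edge [[455.9 154.1  30. ]
 [514.6 144.3  30. ]] [[452.1858393  129.38249127  30.        ]]
[474.83800287 345.05800692 240.60932385]
```

>>> jog_arm:
  series:
    - {"dx": 0,"dy": 0,"dz": -0.03,"turn": 0}
    - {"dx": 0,"dy": 0,"dz": -0.06,"turn": 0}
    - {"dx": 0,"dy": 0,"dz": -0.083,"turn": 0}
    - {"dx": 0,"dy": 0,"dz": -0.083,"turn": 0}
    - {"dx": 0,"dy": 0,"dz": -0.083,"turn": 0}

```text
clock: 9.0
ee_pos: [493.4, 265.8, 19.1]
tool_rot: [179.8, -0.0, 102.5]
ft_force: [-0.0, -0.4, 0.7]
grip_width: 85.1
grip_force: 0.0
```

>>> jog_arm:
  series:
    - {"dx": 0,"dy": 0,"dz": 0,"turn": 0}
    - {"dx": 0,"dy": 0,"dz": 0,"turn": 0}
    - {"dx": 0,"dy": 0,"dz": 0,"turn": 0}
    - {"dx": 0,"dy": 0,"dz": 0,"turn": 0}
    - {"dx": 0,"dy": 0,"dz": 0,"turn": 0}
    - {"dx": 0,"dy": 0,"dz": 0,"turn": 0}
  grip: 0.03
  newtons: 40

```text
clock: 9.75
ee_pos: [492.7, 265.8, 18.8]
tool_rot: [179.9, -0.0, 102.5]
ft_force: [-0.2, -0.6, 6.2]
grip_width: 61.0
grip_force: 43.7
```

>>> jog_arm:
  series:
    - {"dx": 0,"dy": 0,"dz": 0.04,"turn": 0}
    - {"dx": 0,"dy": -0.02,"dz": 0.06,"turn": -8}
    - {"dx": -0.01,"dy": -0.07,"dz": 0.06,"turn": -16}
    - {"dx": -0.02,"dy": -0.125,"dz": 0.06,"turn": -23.3}
    - {"dx": -0.025,"dy": -0.18,"dz": 0.06,"turn": -23.3}
    - {"dx": -0.03,"dy": -0.23,"dz": 0.06,"turn": -23.3}
    - {"dx": -0.035,"dy": -0.265,"dz": 0.06,"turn": -23.3}
    - {"dx": -0.035,"dy": -0.275,"dz": 0.06,"turn": -23.3}

```text
clock: 10.75
ee_pos: [456.9, -11.1, 77.8]
tool_rot: [180.0, 0.0, 79.0]
ft_force: [-0.3, -0.2, -0.9]
grip_width: 61.0
grip_force: 45.0
```

>>> jog_arm:
  series:
    - {"dx": 0,"dy": 0,"dz": 0,"turn": 0}
    - {"dx": 0,"dy": 0,"dz": 0,"turn": 0}
    - {"dx": 0,"dy": 0,"dz": 0,"turn": 0}

```text
clock: 11.12
ee_pos: [457.1, -8.4, 77.3]
tool_rot: [180.0, -0.0, 79.3]
ft_force: [-0.3, 0.7, -1.4]
grip_width: 60.8
grip_force: 45.0
```

```bash
python3 - <<'E'
from h import *
o=env.get_obs(); print(o['ee_pos'],o['tool_rot'],o['clock'])
d=shot('wrist','w5');s=shot('scene','s5')
im=d['img'][:,:,::-1].copy()
def box(d,im,O,yaw,L,z,col):
    c,s=np.cos(np.radians(yaw)),np.sin(np.radians(yaw))
    B=w2px(d,[(O[0]+c*x-s*y,O[1]+s*x+c*y,z) for x,y in L]); cv2.polylines(im,[np.round(B*4).astype(int).reshape(-1,1,2)],True,col,1,cv2.LINE_AA,2)
s_=s['img'][:,:,::-1].copy()
x0,y0=215,190
s_=cv2.resize(s_,None,fx=1,fy=1)
for dd,i in((d,im),(s,s_)):
    box(dd,i,(469,51.5),-10.8,[(-42,-93),(42,-93),(42,90),(-42,90)],20,(255,0,0))
    box(dd,i,(469,51.5),-10.8,[(-42,-93),(42,-93),(42,90),(-42,90)],0,(0,255,0))
a=cv2.resize(s_[180:280,210:310],(396,396)); b=cv2.resize(im[210:420,150:360] ,(396,396))
cv2.imwrite('pics/c7.png',np.hstack([a,b]))
E
```

```text
[457.06105562  -8.39644109  77.29398517] [ 1.79999288e+02 -6.43170775e-03  7.92574920e+01] 11.125
```

View pics/c7.png

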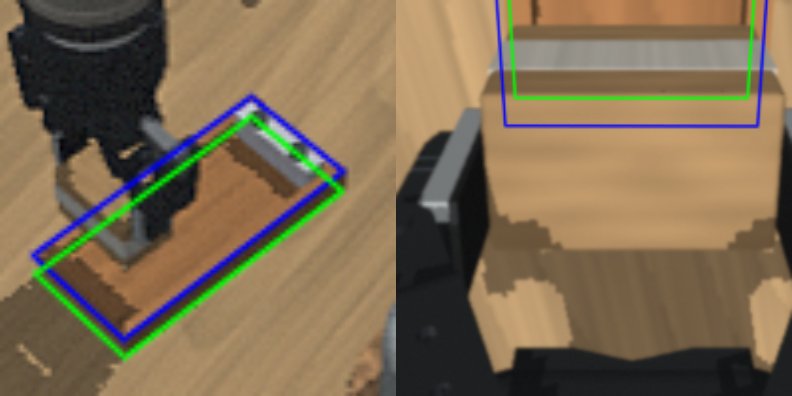

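The carton hangs square above the tray, and the fitted tray outline matches in both views. The wrist view suggests the trough sits about 2 mm towards image right, so I check it numerically.

```bash
python3 - <<'E'
from h import *
d=load('w5'); g=cv2.cvtColor(d['img'],cv2.COLOR_RGB2GRAY).astype(float); hsv=cv2.cvtColor(d['img'],cv2.COLOR_RGB2HSV)
c,s=np.cos(np.radians(-10.8)),np.sin(np.radians(-10.8))
for ty in (0,15,30,40):
    # scan across tray x at z=20 (rim): colour profile
    xs=np.arange(-60,61,1.)
    P=w2px(d,[(469+c*x-s*ty,51.5+s*x+c*ty,20) for x in xs])
    h=cv2.remap(g.astype(np.float32),P[:,0].astype(np.float32)[None],P[:,1].astype(np.float32)[None],1)[0]
    print(ty,P[0].round(),P[-1].round()); print(' '.join(f'{v:.0f}' for v in h))
E
```

```text
0 [164. 125.] [385. 126.]
154 152 148 149 151 156 159 159 156 154 152 152 153 155 154 152 148 148 148 148 149 139 138 138 138 138 138 138 121 70 89 134 137 137 137 136 134 132 130 128 128 129 131 133 136 138 138 138 138 138 139 139 140 141 142 141 140 138 134 131 129 129 131 135 137 137 137 137 137 136 136 136 136 137 137 136 134 132 131 130 130 130 130 128 125 124 128 134 135 134 133 133 131 131 118 75 82 128 138 138 138 138 138 138 142 156 161 163 164 162 161 163 163 163 163 162 163 163 160 157 156
15 [162.  96.] [388.  97.]
151 153 157 160 161 159 157 154 154 155 157 158 157 153 152 152 150 151 155 156 150 140 137 137 136 136 136 136 123 70 69 102 131 136 137 136 135 133 131 129 128 128 130 132 135 138 138 138 138 138 138 139 139 140 140 139 139 136 132 131 128 127 131 136 138 138 138 137 137 136 135 134 135 136 136 134 133 131 130 130 131 130 130 131 134 135 136 136 136 134 133 133 133 131 120 76 81 130 137 136 137 137 136 136 141 160 162 161 161 163 162 162 162 163 163 162 159 159 162 166 169
30 [159.  66.] [391.  66.]
161 162 160 158 156 154 154 158 160 160 156 155 153 153 154 
[... 226 characters left out ...]
135 135 134 134 133 131 130 131 131 131 130 132 134 134 135 136 135 135 134 134 133 132 119 75 77 129 135 135 135 135 135 135 136 143 150 158 160 161 162 163 162 161 162 164 169 170 170 169 165
40 [156.  45.] [393.  45.]
159 157 155 153 153 157 160 161 158 156 154 154 154 160 161 159 155 151 148 146 146 136 135 135 135 136 135 135 123 70 63 102 131 134 135 135 133 132 130 127 128 134 139 140 137 135 136 136 135 135 136 138 138 140 139 138 137 135 132 130 127 125 130 136 140 139 139 138 136 135 135 134 134 135 135 134 132 131 131 131 131 131 130 131 134 135 135 136 135 135 134 134 133 132 123 74 76 128 134 134 134 134 134 135 136 143 145 145 148 157 161 161 161 165 168 169 170 170 166 158 150
```

The rim edges show the trough centre 2.5 mm further along tray x, with the yaw confirmed. I correct for that and lower.

>>> jog_arm:
  series:
    - {"dx": 0.003,"dy": 0,"dz": 0,"turn": 0}
    - {"dx": 0.003,"dy": 0,"dz": -0.02,"turn": 0}
    - {"dx": 0.003,"dy": 0,"dz": -0.033,"turn": 0}
    - {"dx": 0.003,"dy": 0,"dz": -0.038,"turn": 0}
    - {"dx": 0.003,"dy": 0,"dz": -0.042,"turn": 0}
    - {"dx": 0.003,"dy": 0,"dz": -0.046,"turn": 0}
    - {"dx": 0.003,"dy": 0,"dz": -0.048,"turn": 0}
    - {"dx": 0.003,"dy": 0,"dz": -0.049,"turn": 0}

```text
clock: 12.22
ee_pos: [460.1, -9.5, 28.4]
tool_rot: [180.0, -0.0, 79.2]
ft_force: [-0.2, -1.1, -1.0]
grip_width: 60.9
grip_force: 45.0
```

>>> jog_arm:
  series:
    - {"dx": -0.0004,"dy": -0.002,"dz": -0.001,"turn": 0}
    - {"dx": -0.0006,"dy": -0.003,"dz": -0.001,"turn": 0}
    - {"dx": -0.0008,"dy": -0.004,"dz": -0.001,"turn": 0}
    - {"dx": -0.001,"dy": -0.005,"dz": -0.001,"turn": 0}
    - {"dx": -0.001,"dy": -0.005,"dz": -0.001,"turn": 0}

```text
clock: 12.85
ee_pos: [459.0, -14.5, 27.4]
tool_rot: [180.0, 0.0, 79.2]
ft_force: [-0.1, 0.1, -1.0]
grip_width: 61.2
grip_force: 45.0
```

>>> jog_arm:
  series:
    - {"dx": -0.0004,"dy": -0.002,"dz": 0,"turn": 0}
    - {"dx": -0.0004,"dy": -0.002,"dz": 0,"turn": 0}
    - {"dx": -0.0004,"dy": -0.002,"dz": 0,"turn": 0}

```text
clock: 13.22
ee_pos: [459.0, -14.7, 27.5]
tool_rot: [180.0, -0.1, 79.1]
ft_force: [2.7, 12.2, -0.7]
grip_width: 61.0
grip_force: 45.1
```

Contact with the closed end at 12 N. I release and go on to carton A.

>>> jog_arm:
  series:
    - {"dx": 0,"dy": 0,"dz": 0,"turn": 0}
    - {"dx": 0,"dy": 0,"dz": 0,"turn": 0}
    - {"dx": 0,"dy": 0,"dz": 0,"turn": 0}
    - {"dx": 0,"dy": 0,"dz": 0,"turn": 0}
    - {"dx": 0,"dy": 0,"dz": 0.02,"turn": 0}
    - {"dx": 0,"dy": 0,"dz": 0.05,"turn": 0}
    - {"dx": 0,"dy": 0,"dz": 0.09,"turn": 0}
  grip: 0.085

```text
clock: 14.1
ee_pos: [457.9, -16.5, 117.7]
tool_rot: [-179.9, 0.0, 79.1]
ft_force: [0.5, -0.3, -0.3]
grip_width: 84.8
grip_force: 0.0
```

>>> jog_arm:
  series:
    - {"dx": -0.015,"dy": 0.04,"dz": 0,"turn": -3.3}
    - {"dx": -0.03,"dy": 0.09,"dz": 0,"turn": -3.3}
    - {"dx": -0.045,"dy": 0.14,"dz": 0,"turn": -3.3}
    - {"dx": -0.06,"dy": 0.19,"dz": 0,"turn": -3.3}
    - {"dx": -0.08,"dy": 0.24,"dz": 0,"turn": -3.3}
    - {"dx": -0.09,"dy": 0.28,"dz": 0,"turn": -3.3}
    - {"dx": -0.09,"dy": 0.281,"dz": 0,"turn": -3.3}
    - {"dx": -0.09,"dy": 0.281,"dz": 0,"turn": -3.3}

```text
clock: 15.1
ee_pos: [368.5, 264.2, 117.2]
tool_rot: [180.0, 0.0, 75.9]
ft_force: [0.4, -0.1, -0.4]
grip_width: 85.1
grip_force: 0.0
```

```bash
cat >> h.py <<'E'
def bandcheck(d,c,yaw,L=62,W=38,z=40,rng=25):
    "refine rectangle pose: maximise gradient along projected top outline"
    g=cv2.GaussianBlur(cv2.cvtColor(d['img'],cv2.COLOR_RGB2GRAY),(0,0),1.2).astype(np.float32)
    gx=cv2.Sobel(g,cv2.CV_32F,1,0);gy=cv2.Sobel(g,cv2.CV_32F,0,1);m=np.sqrt(np.hypot(gx,gy))
    u=np.linspace(-1,1,25);o=np.ones(25)
    E=np.vstack([np.c_[u*L/2,o*W/2],np.c_[u*L/2,-o*W/2],np.c_[o*L/2,u*W/2],np.c_[-o*L/2,u*W/2]])
    def sc(p):
        a=np.radians(p[2]);R=np.array([[np.cos(a),-np.sin(a)],[np.sin(a),np.cos(a)]])
        P=w2px(d,np.c_[E@R.T+p[:2],np.full(len(E),z)]).astype(np.float32)
        return cv2.remap(m,P[:,0][None],P[:,1][None],1).mean()
    best=(sc([*c,yaw]),*c,yaw)
    for st,n,sa,na in((4,int(rng/4),5,3),(1.3,3,1.7,3),(.4,3,.6,3)):
        b=best
        for i in range(-n,n+1):
            for j in range(-n,n+1):
                for k in range(-na,na+1):
                    q=[b[1]+i*st,b[2]+j*st,b[3]+k*sa];v=sc(q)
                    if v>best[0]: best=(v,*q)
    return sc([*c,yaw]),np.round(best,2)
E
python3 - <<'E'
from h import *
o=env.get_obs(); print(o['ee_pos'],o['tool_rot'])
d=shot('wrist','w6')
print('check on w3',bandcheck(load('w3'),(368.4,266.6),-14.2,rng=8))
print('A',bandcheck(d,(368.4,266.6),-14.2)); print('B',bandcheck(d,(421.1,361.2),-6.5))
E
```

```text
[368.54620843 264.19841746 117.23019851] [1.79999766e+02 2.87107554e-02 7.58922106e+01]
check on w3 (np.float32(5.235993), array([  6.12, 367.1 , 267.5 , -13.  ]))
A (np.float32(5.8440557), array([  7.33, 366.1 , 268.  , -14.2 ]))
B (np.float32(3.123372), array([  6.01, 417.1 , 343.5 ,  -4.4 ]))
```

>>> jog_arm:
  series:
    - {"dx": -0.002,"dy": 0.002,"dz": -0.03,"turn": 0}
    - {"dx": -0.002,"dy": 0.002,"dz": -0.065,"turn": 0}
    - {"dx": -0.002,"dy": 0.002,"dz": -0.09,"turn": 0}
    - {"dx": -0.002,"dy": 0.002,"dz": -0.099,"turn": 0}
    - {"dx": -0.002,"dy": 0.002,"dz": -0.099,"turn": 0}

```text
clock: 15.78
ee_pos: [366.9, 265.9, 18.3]
tool_rot: [-180.0, 0.0, 75.8]
ft_force: [-0.3, 0.0, -0.3]
grip_width: 84.9
grip_force: 0.0
```

>>> jog_arm:
  series:
    - {"dx": 0,"dy": 0,"dz": 0,"turn": 0}
    - {"dx": 0,"dy": 0,"dz": 0,"turn": 0}
    - {"dx": 0,"dy": 0,"dz": 0,"turn": 0}
    - {"dx": 0,"dy": 0,"dz": 0,"turn": 0}
    - {"dx": 0,"dy": 0,"dz": 0,"turn": 0}
    - {"dx": 0,"dy": 0,"dz": 0,"turn": 0}
  grip: 0.03

```text
clock: 16.52
ee_pos: [367.2, 266.7, 19.5]
tool_rot: [179.9, -0.1, 75.9]
ft_force: [-1.7, -1.0, 5.5]
grip_width: 60.9
grip_force: 43.9
```

>>> jog_arm:
  series:
    - {"dx": 0,"dy": 0,"dz": 0.04,"turn": 0}
    - {"dx": 0.01,"dy": -0.02,"dz": 0.06,"turn": 3.3}
    - {"dx": 0.03,"dy": -0.07,"dz": 0.06,"turn": 3.3}
    - {"dx": 0.05,"dy": -0.12,"dz": 0.06,"turn": 3.3}
    - {"dx": 0.07,"dy": -0.17,"dz": 0.06,"turn": 3.3}
    - {"dx": 0.09,"dy": -0.21,"dz": 0.06,"turn": 3.3}
    - {"dx": 0.1,"dy": -0.235,"dz": 0.06,"turn": 3.3}
    - {"dx": 0.1,"dy": -0.238,"dz": 0.06,"turn": 3.3}

```text
clock: 17.52
ee_pos: [467.3, 27.2, 78.8]
tool_rot: [179.9, -0.0, 79.0]
ft_force: [0.1, -0.4, -1.6]
grip_width: 60.9
grip_force: 45.2
```

>>> jog_arm:
  series:
    - {"dx": 0,"dy": 0,"dz": 0,"turn": 0}
    - {"dx": 0,"dy": 0,"dz": 0,"turn": 0}
    - {"dx": 0,"dy": 0,"dz": 0,"turn": 0}

```text
clock: 17.9
ee_pos: [466.3, 29.4, 78.4]
tool_rot: [180.0, -0.0, 79.2]
ft_force: [-0.5, 0.5, -0.3]
grip_width: 60.9
grip_force: 45.2
```

>>> jog_arm:
  series:
    - {"dx": 0.001,"dy": 0,"dz": -0.02,"turn": 0}
    - {"dx": 0.001,"dy": 0,"dz": -0.033,"turn": 0}
    - {"dx": 0.001,"dy": 0,"dz": -0.038,"turn": 0}
    - {"dx": 0.001,"dy": 0,"dz": -0.042,"turn": 0}
    - {"dx": 0.001,"dy": 0,"dz": -0.046,"turn": 0}
    - {"dx": 0.001,"dy": 0,"dz": -0.049,"turn": 0}
    - {"dx": 0.001,"dy": 0,"dz": -0.05,"turn": 0}

```text
clock: 18.77
ee_pos: [467.6, 28.5, 28.3]
tool_rot: [180.0, 0.0, 79.2]
ft_force: [-0.1, -0.5, -1.3]
grip_width: 61.1
grip_force: 45.2
```

>>> jog_arm:
  series:
    - {"dx": -0.0004,"dy": -0.002,"dz": -0.001,"turn": 0}
    - {"dx": -0.0008,"dy": -0.004,"dz": -0.001,"turn": 0}
    - {"dx": -0.001,"dy": -0.005,"dz": -0.001,"turn": 0}
    - {"dx": -0.001,"dy": -0.005,"dz": -0.001,"turn": 0}

```text
clock: 19.27
ee_pos: [466.8, 23.3, 27.5]
tool_rot: [180.0, 0.0, 79.1]
ft_force: [-1.0, -0.4, 2.3]
grip_width: 60.7
grip_force: 45.5
```

>>> jog_arm:
  series:
    - {"dx": -0.0002,"dy": -0.001,"dz": 0,"turn": 0}
    - {"dx": -0.0004,"dy": -0.002,"dz": 0,"turn": 0}
    - {"dx": -0.0006,"dy": -0.003,"dz": 0,"turn": 0}
    - {"dx": -0.0006,"dy": -0.003,"dz": 0,"turn": 0}

```text
clock: 19.77
ee_pos: [466.8, 23.0, 27.7]
tool_rot: [179.9, -0.2, 79.1]
ft_force: [3.4, 17.4, 2.6]
grip_width: 61.4
grip_force: 45.6
```

>>> jog_arm:
  series:
    - {"dx": 0,"dy": 0,"dz": 0,"turn": 0}
    - {"dx": 0,"dy": 0,"dz": 0,"turn": 0}
    - {"dx": 0,"dy": 0,"dz": 0,"turn": 0}
    - {"dx": 0,"dy": 0,"dz": 0,"turn": 0}
    - {"dx": 0,"dy": 0,"dz": 0.02,"turn": 0}
    - {"dx": 0,"dy": 0,"dz": 0.05,"turn": 0}
    - {"dx": 0,"dy": 0,"dz": 0.09,"turn": 0}
  grip: 0.085

```text
clock: 20.65
ee_pos: [465.3, 20.4, 117.6]
tool_rot: [-179.9, 0.0, 79.1]
ft_force: [-0.0, 0.7, -0.3]
grip_width: 84.8
grip_force: 0.0
```

>>> jog_arm:
  series:
    - {"dx": -0.005,"dy": 0.04,"dz": 0.02,"turn": 4.4}
    - {"dx": -0.01,"dy": 0.09,"dz": 0.04,"turn": 4.4}
    - {"dx": -0.02,"dy": 0.14,"dz": 0.06,"turn": 4.4}
    - {"dx": -0.03,"dy": 0.19,"dz": 0.06,"turn": 4.4}
    - {"dx": -0.04,"dy": 0.24,"dz": 0.06,"turn": 4.4}
    - {"dx": -0.046,"dy": 0.29,"dz": 0.06,"turn": 4.4}
    - {"dx": -0.046,"dy": 0.31,"dz": 0.06,"turn": 4.4}
    - {"dx": -0.046,"dy": 0.31,"dz": 0.06,"turn": 4.4}

```text
clock: 21.65
ee_pos: [419.9, 331.0, 177.0]
tool_rot: [-180.0, 0.0, 83.7]
ft_force: [0.5, 0.3, 0.4]
grip_width: 85.1
grip_force: 0.0
```

```bash
python3 - <<'E'
from h import *
o=env.get_obs(); print(o['ee_pos'],o['tool_rot'])
d=shot('wrist','w7'); t=shot('top','t7')
print('B',bandcheck(d,(421.1,361.2),-6.5,rng=30)); print('B top',bandcheck(t,(421.1,361.2),-6.5,rng=30))
print('B top0',bandcheck(load('top0'),(421.1,361.2),-6.5,rng=30))
print(w2px(d,[(421.1,361.2,40)]))
E
```

```text
[419.8790048  330.98725328 176.97616527] [-1.79992952e+02  3.33678487e-02  8.36609582e+01]
B (np.float32(4.6967297), array([  5.99, 418.  , 351.9 ,  -5.8 ]))
B top (np.float32(7.233928), array([ 10.35, 453.4 , 390.  ,   3.  ]))
B top0 (np.float32(5.87995), array([ 10.13, 411.4 , 331.5 ,  -5.9 ]))
[[271.30661464 154.57996558]]
```

```bash
python3 - <<'E'
from h import *
d=load('w7'); print(bandcheck(d,(421.1,361.2),-6.5,rng=5)); print(bandcheck(d,(419,357),-6.5,rng=5))
g=cv2.cvtColor(d['img'],cv2.COLOR_RGB2GRAY)
c,s=np.cos(np.radians(-6.5)),np.sin(np.radians(-6.5))
for nm,f in(('along y',lambda k:(0,k)),('along x',lambda k:(k,0))):
    ks=np.arange(-60,61,2);P=w2px(d,[(421.1+c*f(k)[0]-s*f(k)[1],361.2+s*f(k)[0]+c*f(k)[1],40) for k in ks])
    print(nm,' '.join(f'{k}:'+','.join(str(v) for v in d['img'][int(round(q[1])),int(round(q[0]))]) for k,q in zip(ks,P)))
E
```

```text
(np.float32(4.6967297), array([  6.81, 418.9 , 362.2 ,  -4.3 ]))
(np.float32(4.345219), array([  6.84, 419.  , 362.3 ,  -4.8 ]))
along y -60:181,150,107 -58:183,150,108 -56:187,154,110 -54:193,157,113 -52:193,158,113 -50:193,157,113 -48:192,158,113 -46:191,157,113 -44:190,156,112 -42:190,155,113 -40:189,156,112 -38:189,155,112 -36:188,154,111 -34:188,155,111 -32:188,154,111 -30:186,153,110 -28:134,110,79 -26:112,92,67 -24:112,92,66 -22:112,92,66 -20:112,92,67 -18:116,94,68 -16:165,131,91 -14:186,148,103 -12:190,152,105 -10:184,147,102 -8:181,144,100 -6:184,147,101 -4:186,148,103 -2:179,143,99 0:175,140,97 2:177,141,97 4:181,144,100 6:181,144,100 8:184,147,102 10:190,152,106 12:193,153,107 14:187,149,103 16:182,144,100 18:186,149,103 20:174,138,96 22:147,140,128 24:160,132,97 26:182,149,107 28:182,149,107 30:181,148,106 32:181,149,106 34:180,147,105 36:181,148,106 38:181,148,107 40:182,148,107 42:182,149,107 44:183,150,108 46:183,151,108 48:185,152,108 50:186,152,110 52:186,153,110 54:187,153,110 56:186,153,110 58:186,153,110 60:185,152,109
along x -60:173,143,102 -58:176,144,104 -56:
[... 186 characters left out ...]
1 -32:175,140,98 -30:177,141,97 -28:178,142,99 -26:180,143,99 -24:183,145,101 -22:185,147,102 -20:185,148,103 -18:186,148,103 -16:184,146,102 -14:185,147,101 -12:183,145,101 -10:181,145,100 -8:181,145,100 -6:180,143,99 -4:178,142,97 -2:176,140,97 0:175,140,97 2:173,139,96 4:173,138,96 6:175,140,98 8:178,142,99 10:180,143,100 12:182,145,101 14:184,146,102 16:186,148,103 18:186,148,103 20:186,149,103 22:186,149,103 24:187,149,103 26:187,149,104 28:166,133,93 30:190,156,112 32:190,156,112 34:189,155,111 36:190,156,112 38:180,147,106 40:181,149,106 42:194,159,114 44:202,165,118 46:194,159,115 48:193,157,114 50:196,161,116 52:195,160,116 54:184,150,109 56:182,149,107 58:185,152,109 60:196,161,115
```

Carton B has not moved; the profile is centred near (419,362).

>>> jog_arm:
  series:
    - {"dx": -0.001,"dy": 0.03,"dz": -0.05,"turn": 1}
    - {"dx": -0.001,"dy": 0.03,"dz": -0.09,"turn": 1}
    - {"dx": -0.001,"dy": 0.03,"dz": -0.125,"turn": 1}
    - {"dx": -0.001,"dy": 0.03,"dz": -0.15,"turn": 1}
    - {"dx": -0.001,"dy": 0.03,"dz": -0.158,"turn": 1}
    - {"dx": -0.001,"dy": 0.03,"dz": -0.158,"turn": 1}

```text
clock: 22.5
ee_pos: [419.5, 359.8, 19.6]
tool_rot: [-180.0, 0.0, 84.5]
ft_force: [0.4, 0.2, 0.8]
grip_width: 85.3
grip_force: 0.0
```

>>> jog_arm:
  series:
    - {"dx": 0,"dy": 0,"dz": 0,"turn": 0}
    - {"dx": 0,"dy": 0,"dz": 0,"turn": 0}
    - {"dx": 0,"dy": 0,"dz": 0,"turn": 0}
    - {"dx": 0,"dy": 0,"dz": 0,"turn": 0}
    - {"dx": 0,"dy": 0,"dz": 0,"turn": 0}
    - {"dx": 0,"dy": 0,"dz": 0,"turn": 0}
  grip: 0.03

```text
clock: 23.25
ee_pos: [419.8, 360.9, 20.8]
tool_rot: [179.9, -0.1, 84.6]
ft_force: [0.7, -1.6, 5.8]
grip_width: 60.8
grip_force: 44.4
```

>>> jog_arm:
  series:
    - {"dx": 0,"dy": 0,"dz": 0.04,"turn": 0}
    - {"dx": 0.005,"dy": -0.02,"dz": 0.06,"turn": -5.4}
    - {"dx": 0.015,"dy": -0.07,"dz": 0.06,"turn": -5.4}
    - {"dx": 0.025,"dy": -0.12,"dz": 0.06,"turn": -5.4}
    - {"dx": 0.035,"dy": -0.17,"dz": 0.06,"turn": -5.4}
    - {"dx": 0.045,"dy": -0.22,"dz": 0.06,"turn": -5.4}
    - {"dx": 0.052,"dy": -0.27,"dz": 0.06,"turn": -5.4}
    - {"dx": 0.055,"dy": -0.294,"dz": 0.06,"turn": -5.4}

```text
clock: 24.25
ee_pos: [474.4, 64.2, 79.8]
tool_rot: [179.9, 0.0, 79.0]
ft_force: [0.8, 1.1, -1.7]
grip_width: 61.1
grip_force: 44.8
```

>>> jog_arm:
  series:
    - {"dx": 0,"dy": 0,"dz": 0,"turn": 0}
    - {"dx": 0,"dy": 0,"dz": 0,"turn": 0}
    - {"dx": 0,"dy": 0,"dz": 0,"turn": 0}

```text
clock: 24.62
ee_pos: [473.8, 67.6, 79.4]
tool_rot: [180.0, -0.0, 79.2]
ft_force: [-0.0, -1.1, -0.0]
grip_width: 61.0
grip_force: 44.8
```

>>> jog_arm:
  series:
    - {"dx": 0.001,"dy": 0,"dz": -0.02,"turn": 0}
    - {"dx": 0.001,"dy": 0,"dz": -0.033,"turn": 0}
    - {"dx": 0.001,"dy": 0,"dz": -0.038,"turn": 0}
    - {"dx": 0.001,"dy": 0,"dz": -0.042,"turn": 0}
    - {"dx": 0.001,"dy": 0,"dz": -0.046,"turn": 0}
    - {"dx": 0.001,"dy": 0,"dz": -0.049,"turn": 0}
    - {"dx": 0.001,"dy": 0,"dz": -0.0505,"turn": 0}

```text
clock: 25.5
ee_pos: [475.0, 66.5, 28.8]
tool_rot: [180.0, 0.0, 79.2]
ft_force: [-3.0, -2.3, 10.6]
grip_width: 61.2
grip_force: 46.2
```

>>> jog_arm:
  series:
    - {"dx": -0.0004,"dy": -0.002,"dz": 0,"turn": 0}
    - {"dx": -0.0008,"dy": -0.004,"dz": 0,"turn": 0}
    - {"dx": -0.001,"dy": -0.005,"dz": 0,"turn": 0}
    - {"dx": -0.001,"dy": -0.005,"dz": 0,"turn": 0}

```text
clock: 26.0
ee_pos: [474.0, 61.4, 28.9]
tool_rot: [180.0, 0.0, 79.1]
ft_force: [0.5, -1.6, -1.0]
grip_width: 61.1
grip_force: 44.8
```

>>> jog_arm:
  series:
    - {"dx": -0.0002,"dy": -0.001,"dz": 0,"turn": 0}
    - {"dx": -0.0004,"dy": -0.002,"dz": 0,"turn": 0}
    - {"dx": -0.0004,"dy": -0.002,"dz": 0,"turn": 0}

```text
clock: 26.38
ee_pos: [473.6, 59.5, 28.9]
tool_rot: [180.0, 0.0, 79.2]
ft_force: [-0.2, -0.1, -0.7]
grip_width: 60.9
grip_force: 44.8
```

>>> jog_arm:
  series:
    - {"dx": -0.0002,"dy": -0.001,"dz": -0.0005,"turn": 0}
    - {"dx": -0.0004,"dy": -0.002,"dz": -0.0005,"turn": 0}
    - {"dx": -0.0004,"dy": -0.002,"dz": -0.0005,"turn": 0}

```text
clock: 26.75
ee_pos: [473.7, 59.0, 28.8]
tool_rot: [179.9, -0.1, 79.1]
ft_force: [-0.1, 10.4, 3.7]
grip_width: 60.9
grip_force: 45.3
```

>>> jog_arm:
  series:
    - {"dx": -0.0002,"dy": -0.001,"dz": 0,"turn": 0}
    - {"dx": -0.0004,"dy": -0.002,"dz": 0,"turn": 0}
    - {"dx": -0.0004,"dy": -0.002,"dz": 0,"turn": 0}

```text
clock: 27.12
ee_pos: [473.8, 58.9, 28.9]
tool_rot: [179.9, -0.3, 79.1]
ft_force: [2.3, 22.0, 2.6]
grip_width: 60.9
grip_force: 45.2
```

The row is pressed home at 22 N. I release and go over the thin blocks, turning to grip across their thickness.

>>> jog_arm:
  series:
    - {"dx": 0,"dy": 0,"dz": 0,"turn": 0}
    - {"dx": 0,"dy": 0,"dz": 0,"turn": 0}
    - {"dx": 0,"dy": 0,"dz": 0,"turn": 0}
    - {"dx": 0,"dy": 0,"dz": 0,"turn": 0}
    - {"dx": 0,"dy": 0,"dz": 0.02,"turn": 0}
    - {"dx": 0,"dy": 0,"dz": 0.05,"turn": 0}
    - {"dx": 0,"dy": 0,"dz": 0.1,"turn": 0}
    - {"dx": 0,"dy": 0,"dz": 0.15,"turn": 0}
  grip: 0.085

```text
clock: 28.12
ee_pos: [472.4, 55.3, 179.6]
tool_rot: [-180.0, 0.0, 79.1]
ft_force: [0.4, -0.2, -0.0]
grip_width: 85.0
grip_force: 0.0
```

>>> jog_arm:
  series:
    - {"dx": 0,"dy": -0.03,"dz": 0.03,"turn": -10}
    - {"dx": 0,"dy": -0.07,"dz": 0.05,"turn": -20}
    - {"dx": 0,"dy": -0.11,"dz": 0.06,"turn": -30}
    - {"dx": 0,"dy": -0.15,"dz": 0.06,"turn": -40}
    - {"dx": 0,"dy": -0.18,"dz": 0.06,"turn": -50}
    - {"dx": -0.01,"dy": -0.21,"dz": 0.06,"turn": -60}
    - {"dx": -0.015,"dy": -0.23,"dz": 0.06,"turn": -70}
    - {"dx": -0.018,"dy": -0.25,"dz": 0.06,"turn": -79}

```text
clock: 29.12
ee_pos: [454.2, -195.4, 238.2]
tool_rot: [-180.0, 0.0, -0.2]
ft_force: [0.1, -0.2, -0.5]
grip_width: 85.0
grip_force: 0.0
```

```bash
python3 - <<'E'
from h import *
o=env.get_obs(); print(o['ee_pos'],o['tool_rot'],o['clock'])
d=shot('wrist','w8'); t=shot('top','t8')
print(w2px(d,[(509,-198,80),(512,-320,80),(399,-192,80),(471.3,50.1,20)]).round(0))
cv2.imwrite('pics/w8.png',d['img'][:,:,::-1])
E
```

```text
[ 454.23846238 -195.36752939  238.21920929] [-1.79996373e+02  2.14352985e-02 -1.97522372e-01] 29.125
[[277. 122.]
 [427. 117.]
 [271. 244.]
 [ 30. 154.]]
```

View pics/w8.png

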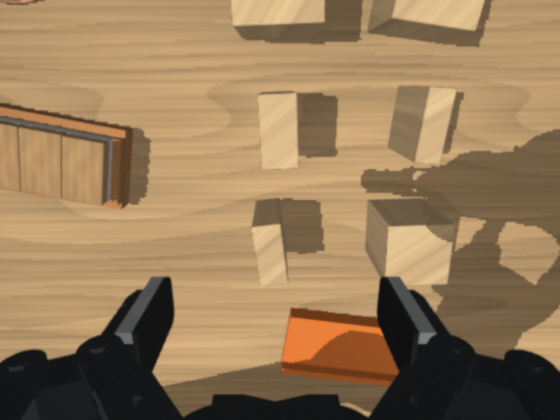

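The picture shows three cartons neatly against the closed end. The thin block tops are b1 (259–298, 92–168), about 38 px thick; b2 (415–456, 87–165), about 26 px; and b3 (253–287, 222–286), about 27 px.

```bash
python3 - <<'E'
from h import *
d=load('w8')
for n,L in(('b1',[(259,95),(297,92),(298,167),(261,168)]),('b2',[(430,87),(456,90),(441,165),(415,162)]),('b3',[(253,226),(281,222),(287,282),(262,286)])):
    P=px2w(d,L,80)[:,:2]; e=[P[(i+1)%4]-P[i] for i in range(4)]
    print(n,P.mean(0).round(1),[float(round(np.hypot(*v),1)) for v in e],[float(round(np.degrees(np.arctan2(v[1],v[0])),1)) for v in e])
    ang=np.degrees(np.arctan2(e[1][1],e[1][0]))+180
    c=np.linalg.norm(e[0])
    for W in(22,27,32): print('  ',W,bandcheck(d,P.mean(0),ang,W=W,z=80,rng=5)[1])
E
```

```text
b1 [ 500.7 -199.2] [30.4, 60.8, 31.6, 59.4] [-85.9, -178.2, 91.4, 0.6]
   22 [   8.07  502.05 -203.19    1.8 ]
   27 [   8.08  502.05 -200.49    1.9 ]
   32 [   8.73  502.05 -198.79    2.4 ]
b2 [ 503.8 -327.4] [20.9, 60.4, 22.4, 60.2] [-96.6, 177.3, 83.1, -4.1]
   22 [   9.97  502.5  -326.51  356.24]
   27 [   9.36  502.1  -329.21  355.44]
   32 [   7.41  501.6  -331.71  356.24]
b3 [ 388.2 -191.9] [25.5, 61.5, 24.2, 62.1] [-81.4, -174.5, 100.2, 6.7]
   22 [   8.16  387.33 -192.32    5.47]
   27 [   8.65  386.93 -190.62    5.97]
   32 [   7.63  386.93 -187.52    6.57]
```

Vision says b1 is the 32 mm block, b2 the 22 and b3 the 27, and the gap is about 36 mm. I feel b1 now.

>>> jog_arm:
  series:
    - {"dx": 0.048,"dy": -0.004,"dz": -0.04,"turn": 2.2}
    - {"dx": 0.048,"dy": -0.004,"dz": -0.08,"turn": 2.2}
    - {"dx": 0.048,"dy": -0.004,"dz": -0.12,"turn": 2.2}
    - {"dx": 0.048,"dy": -0.004,"dz": -0.16,"turn": 2.2}
    - {"dx": 0.048,"dy": -0.004,"dz": -0.18,"turn": 2.2}
    - {"dx": 0.048,"dy": -0.004,"dz": -0.19,"turn": 2.2}
    - {"dx": 0.048,"dy": -0.004,"dz": -0.19,"turn": 2.2}

```text
clock: 30.1
ee_pos: [502.8, -198.1, 48.2]
tool_rot: [-180.0, 0.0, 2.4]
ft_force: [0.6, -0.3, 0.4]
grip_width: 84.8
grip_force: 0.0
```

>>> jog_arm:
  series:
    - {"dx": 0,"dy": 0,"dz": 0,"turn": 0}
    - {"dx": 0,"dy": 0,"dz": 0,"turn": 0}
    - {"dx": 0,"dy": 0,"dz": 0,"turn": 0}
    - {"dx": 0,"dy": 0,"dz": 0,"turn": 0}
    - {"dx": 0,"dy": 0,"dz": 0,"turn": 0}
    - {"dx": 0,"dy": 0,"dz": 0,"turn": 0}
    - {"dx": 0,"dy": 0,"dz": 0,"turn": 0}
    - {"dx": 0,"dy": 0,"dz": 0,"turn": 0}
  grip: 0.01
  newtons: 40

```text
clock: 31.1
ee_pos: [503.2, -198.6, 49.0]
tool_rot: [180.0, -0.1, 2.4]
ft_force: [-1.9, 0.7, 6.1]
grip_width: 31.0
grip_force: 40.3
```

The felt width is 31.0, and known 62 mm reads as 61, so this is the 32 mm block. I carry it over the gap.

>>> jog_arm:
  series:
    - {"dx": 0,"dy": 0,"dz": 0.04,"turn": 0}
    - {"dx": 0,"dy": 0.02,"dz": 0.075,"turn": -6}
    - {"dx": 0,"dy": 0.07,"dz": 0.075,"turn": -13.2}
    - {"dx": -0.005,"dy": 0.12,"dz": 0.075,"turn": -13.2}
    - {"dx": -0.01,"dy": 0.17,"dz": 0.075,"turn": -13.2}
    - {"dx": -0.015,"dy": 0.22,"dz": 0.075,"turn": -13.2}
    - {"dx": -0.02,"dy": 0.265,"dz": 0.075,"turn": -13.2}
    - {"dx": -0.022,"dy": 0.294,"dz": 0.075,"turn": -13.2}

```text
clock: 32.1
ee_pos: [480.0, 97.4, 123.1]
tool_rot: [180.0, 0.0, -10.8]
ft_force: [0.1, -0.5, -0.6]
grip_width: 31.6
grip_force: 40.2
```

>>> jog_arm:
  series:
    - {"dx": 0,"dy": 0,"dz": 0,"turn": 0}
    - {"dx": 0,"dy": 0,"dz": 0,"turn": 0}
    - {"dx": 0,"dy": 0,"dz": 0,"turn": 0}
    - {"dx": 0,"dy": 0,"dz": 0,"turn": 0}

```text
clock: 32.6
ee_pos: [480.9, 94.7, 123.3]
tool_rot: [180.0, 0.0, -10.9]
ft_force: [0.2, -0.2, -0.7]
grip_width: 31.5
grip_force: 40.1
```

```bash
python3 - <<'E'
from h import *
o=env.get_obs(); print(o['ee_pos'],o['tool_rot'],o['grip_width'])
d=shot('wrist','w9'); s=shot('scene','s9')
a=cv2.resize(s['img'][170:290,200:320,::-1],(400,400),interpolation=cv2.INTER_CUBIC); b=cv2.resize(d['img'][100:420,120:440,::-1],(400,400))
cv2.imwrite('pics/c9.png',np.hstack([a,b]))
E
```

```text
[480.91914397  94.73185264 123.26457835] [ 1.79989348e+02  7.45797555e-03 -1.09213822e+01] 31.495212378002986
```

>>> jog_arm:
  series:
    - {"dx": 0.0,"dy": 0.001,"dz": -0.015,"turn": 0}
    - {"dx": 0.0,"dy": 0.001,"dz": -0.022,"turn": 0}
    - {"dx": 0.0,"dy": 0.001,"dz": -0.027,"turn": 0}
    - {"dx": 0.0,"dy": 0.001,"dz": -0.031,"turn": 0}
    - {"dx": 0.0,"dy": 0.001,"dz": -0.035,"turn": 0}
    - {"dx": 0.0,"dy": 0.001,"dz": -0.038,"turn": 0}

```text
clock: 33.45
ee_pos: [480.9, 96.5, 85.2]
tool_rot: [180.0, -0.0, -10.8]
ft_force: [0.2, -0.4, -1.0]
grip_width: 31.6
grip_force: 40.2
```

Past the carton tops without force. Next are the stop (underside at 30) and the walls (20).

>>> jog_arm:
  series:
    - {"dx": 0,"dy": 0,"dz": -0.003,"turn": 0}
    - {"dx": 0,"dy": 0,"dz": -0.006,"turn": 0}
    - {"dx": 0,"dy": 0,"dz": -0.009,"turn": 0}
    - {"dx": 0,"dy": 0,"dz": -0.012,"turn": 0}

```text
clock: 33.95
ee_pos: [480.8, 96.6, 73.1]
tool_rot: [180.0, -0.0, -10.8]
ft_force: [0.2, -0.3, -0.2]
grip_width: 31.1
grip_force: 40.2
```

>>> jog_arm:
  series:
    - {"dx": 0,"dy": 0,"dz": -0.002,"turn": 0}
    - {"dx": 0,"dy": 0,"dz": -0.004,"turn": 0}
    - {"dx": 0,"dy": 0,"dz": -0.006,"turn": 0}

```text
clock: 34.33
ee_pos: [480.8, 96.6, 67.2]
tool_rot: [180.0, -0.0, -10.8]
ft_force: [-0.1, 0.2, -0.9]
grip_width: 31.1
grip_force: 40.2
```

Underside at about 18 and no contact, so it is entering the trough.

>>> jog_arm:
  series:
    - {"dx": 0,"dy": 0,"dz": -0.002,"turn": 0}
    - {"dx": 0,"dy": 0,"dz": -0.004,"turn": 0}
    - {"dx": 0,"dy": 0,"dz": -0.006,"turn": 0}
    - {"dx": 0,"dy": 0,"dz": -0.008,"turn": 0}
    - {"dx": 0,"dy": 0,"dz": -0.0095,"turn": 0}
    - {"dx": 0,"dy": 0,"dz": -0.0095,"turn": 0}

```text
clock: 35.08
ee_pos: [480.7, 96.5, 57.7]
tool_rot: [180.0, 0.0, -10.8]
ft_force: [0.0, -0.1, 0.2]
grip_width: 31.5
grip_force: 40.2
```

>>> jog_arm:
  series:
    - {"dx": 0,"dy": 0,"dz": -0.001,"turn": 0}
    - {"dx": 0,"dy": 0,"dz": -0.001,"turn": 0}

```text
clock: 35.33
ee_pos: [480.9, 96.6, 57.0]
tool_rot: [-180.0, -0.0, -10.8]
ft_force: [-0.8, 0.8, 1.5]
grip_width: 31.0
grip_force: 40.4
```

>>> jog_arm:
  series:
    - {"dx": 0,"dy": 0,"dz": 0,"turn": 0}
    - {"dx": 0,"dy": 0,"dz": 0,"turn": 0}
    - {"dx": 0,"dy": 0,"dz": 0,"turn": 0}
    - {"dx": 0,"dy": 0,"dz": 0,"turn": 0}
    - {"dx": 0,"dy": 0,"dz": 0.02,"turn": 0}
    - {"dx": 0,"dy": 0,"dz": 0.06,"turn": 0}
    - {"dx": 0,"dy": 0,"dz": 0.12,"turn": 0}
    - {"dx": 0,"dy": 0,"dz": 0.18,"turn": 0}
  grip: 0.085

```text
clock: 36.33
ee_pos: [480.4, 96.5, 238.5]
tool_rot: [180.0, 0.0, -10.8]
ft_force: [1.3, 0.8, -1.6]
grip_width: 84.7
grip_force: 0.0
```

>>> jog_arm:
  series:
    - {"dx": -0.03,"dy": 0.04,"dz": 0.02,"turn": 0}
    - {"dx": -0.06,"dy": 0.09,"dz": 0.02,"turn": 0}
    - {"dx": -0.08,"dy": 0.14,"dz": 0.02,"turn": 0}
    - {"dx": -0.08,"dy": 0.14,"dz": 0.02,"turn": 0}
    - {"dx": -0.08,"dy": 0.14,"dz": 0.02,"turn": 0}

```text
clock: 36.95
ee_pos: [400.8, 236.4, 256.8]
tool_rot: [180.0, -0.0, -10.8]
ft_force: [0.5, 0.5, -0.2]
grip_width: 85.3
grip_force: 0.0
```

```bash
python3 - <<'E'
from h import *
t=shot('top','t10')['img'][:,:,::-1];s=shot('scene','s10')['img'][:,:,::-1]
cv2.imwrite('pics/c10.png',np.hstack([cv2.resize(s[150:320,190:360],(500,500),interpolation=cv2.INTER_CUBIC),cv2.resize(t[130:265,220:320],(300,500),interpolation=cv2.INTER_CUBIC)]))
E
```

```text
(no output)
```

View pics/c10.png

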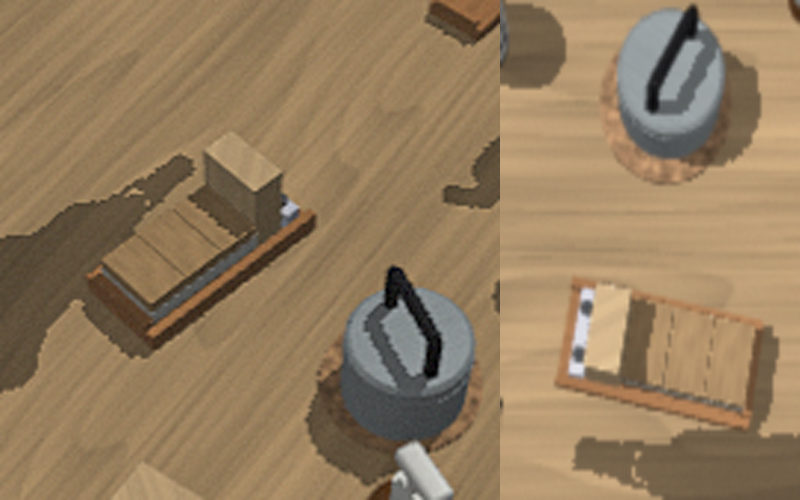

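The can is on the mat. Three cartons stand in a tight row at the closed end, and the block stands upright and fully down before the stop board, in both views.

```bash
python3 -c "
from station import env
print(env.finish_job())"
```

```text
the job is handed in; nothing more can be done
None
```

I handed the job in at about 37 s of robot time: the can is upright on the cork mat, three cartons are pressed against the closed end, and the 32 mm block is fully down before the stop board, all checked in the last pictures; `finish_job()` returned no verdict.

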